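Load the drying nest and lock the blower on

ROBOT

A 6-joint arm with a two-finger parallel gripper is mounted at the origin on the work surface. World frame = base frame: x ahead of the robot, y to its left, z up, the work surface at z = 0. Lengths are in m, angles in degrees, forces in N, time in s.
With the tool pointing down it reaches from about 0.325 to 0.85 m from the base axis. Payload 15.5 kg.
Tool frame: the origin (TCP) lies at the very end of the fingers, on their centre line; the grasp point (between the pads) lies arm.grip_depth behind it (arm.grip_depth is the distance from the TCP to the grasp point, in m); z points along the fingers, y is the line along which they close (so a half turn about z gives the same grasp; the last joint's range is limited). The gripper opens to 91 mm and grips with 3 to 60 N. Pads are 32 mm wide; open, the fingers measure 118 mm over their backs; the gripper's body (76 mm by 178 mm) begins 60 mm behind the grasp point.
Start: joints at [-75.888, 28.281, 77.091, -0, 74.628, -5.472], TCP at [0.209, -0.589, 0.214] pointing down, gripper open.
Joint ranges: [-166.48, 166.48], [-47.26, 123.95], [12.59, 153.08], [-70.14, 250.14], [6.76, 159.57], [-176.63, 176.63]. Speed limits (degrees/s): [108.29, 108.29, 147.25, 172.46, 172.46, 172.46].

INTERFACE

Orientations are given as a 3x3 rotation matrix whose columns are the frame's x, y, z axes.
In Python, from rig import arm gives the robot as it stands. Calls block until the motion is done:
- arm.move_to(position, orientation): joint-space move of the TCP to a pose.
- arm.move_l(position, orientation=None, feed=0.15): straight line of the TCP; orientation=None keeps the orientation; feed is the mean speed in m/s.
- arm.move_joints(angles): joint-space move.
- arm.grip(opening): finger opening in m; the grip force is fixed at half the most; returns when the fingers have stopped.
- arm.sleep(seconds).
- arm.solve_ik(position, orientation): joint angles nearest the present ones, or None.
- arm.snapshot(name): name is "scene" or "top" or "wrist"; returns the picture (420x560x3 uint8, red, green, blue); there is no depth.
- arm.get_calibration(name): a dict with "intrinsics" (3x3 intrinsics, pixels), "k1" (the pictures are not rectified: a ray, as slopes to the right and down, at radius r is drawn at 1 + k1 r^2 times it, then the intrinsics apply), "cam_to_world" (4x4, takes a point from camera to world coordinates). Camera axes: x right, y down, z forward; pixel columns grow to the right and rows downward; lengths in m; the calibration is good to about 2 mm. A picture is of the moment at which its call begins: read the wrist's pose just before it. get_calibration takes no time and is no camera call; for the wrist camera it gives the pose at the moment of the call.
A pose or a line that the arm cannot do raises arm.Unreachable and nothing moves.
- arm.sign_off(): hands the job in; it is judged then, once.
Readings, each from a call of its own:
- arm.current_t(): time.
- arm.current_joint_positions(): joint angles.
- arm.current_dq(): joint speeds.
- arm.current_tau(): joint torques, N m.
- arm.current_ee_pos(): TCP position.
- arm.current_tool_rot(): TCP orientation.
- arm.current_force(): force on the tool from outside, world axes, zero at the start.
- arm.current_torque(): the same for the moment, N m.
- arm.current_width(): finger opening in m.
- arm.current_grasp_force(): force on a finger pad.
Only numpy, scipy, OpenCV 4.12 (cv2) and the standard library are available. Lean on these libraries where they do the work, as an engineer would, in place of code of your own. Each camera call takes 0.05 s, during which the arm holds its last target. There are 200 camera calls.

TASK

Lay the grey spacer plate flat in the nest in front of the blower's nozzle, let go and press down gently on it to feel that it lies flat, then lay the yellow sample tray squarely on top of it, let go and press that down in the same way. Then start the blower for hands-free drying: squeeze its orange trigger fully, and while it is squeezed press the green lock-on button fully in, then ease the trigger with the button still pressed so that it stays locked on, and let go. Leave the bottle, the pen pot and the green slide box where they stand.

Things in the scene. Friction and masses are not known exactly. Their poses are not given: they have to be found in the camera images.
- station: Drying station, fixed to the table: grey base 200 (x) x 340 (y) x 12 mm carrying a blue pistol-shaped blower, a nest and a steel hoop. Origin on the table under it (base spans x -90..+110, y -185..+155 mm). z up; +y is the way the nozzle blows, from blower to nest; seen from the robot that is roughly straight ahead, so its -x side is on the left.
- gun (a point): Gun frame: middle of the blower's black handle, beside the trigger, at station (-10, -80, 115) mm. y = station y; z = (-0.574, 0, 0.819) in station axes: out of the gun's upper side, leaning 35 degrees from vertical to station -x; come along -z. x = (0.819, 0, 0.574). Handle: x -88..+35, y -17..+17, z -16..+16 mm (its end below x -74: y +-20, z +-18.5), pointing down along -x.
- nozzle (a point): Centre of the nozzle's mouth, axes as the gun frame, at gun (60, 100, 0) mm. The steel nozzle, radius 18 mm, is 40 mm long; behind it the blue barrel, radius 30 mm, runs on along -y from gun y 60 to -75 mm. The barrel lies on two saddles above the base.
- nest (a point): Centre of the nest's flat seat, 100 mm above the table, axes as the station. An aluminium strip 40 mm (x) x 92 mm (y) between two end stops 6 mm thick and 6 mm high, open on both x sides, on a pillar 30 x 60 mm. A plate lies in it with its long side along y, overhangs it by 6 mm on each x side and clears each stop by 6 mm.
- bar_mid (a point): Middle of the hoop's steel bar, 10 mm thick, 215 mm above the table, along station y above the trigger; 78 mm to either side of this point an upright post carries it. It blocks a hand that comes straight down on the trigger, but not one that leans 35 degrees and comes along gun -z.
- trigger_face (a point): Centre of the orange trigger's front face; moves with it; axes as the gun frame; at gun (0, 33, 5) mm when free. Trigger: x -10..+10, z -4..+14 mm, standing 16 mm out of the handle's front. Squeezed along gun -y. The handle's back face is 50 mm behind the free trigger's face: one finger before the trigger and one behind the handle squeeze it.
- lock_top (a point): On the top face of the green lock-on button; moves with it; axes as the gun frame; at gun (0, 35, -8) mm when out. Button: x -9..+9, y 18..44 mm, pushed in along gun -z; below it a black lug, top at z -30. Its rear lies under the trigger, so the tip of the finger that squeezes the trigger stands over it and presses it by going on along -z.
- trigger (a joint): Trigger squeeze, m: 0 free, 0.010 fully squeezed. Spring 3 N when free to 7.5 N fully in. Locked on, it is held at about 0.004. Trigger, button and handle are smooth, slippery plastic (friction about 0.15).
- lock (a joint): Lock-on button, m: 0 out, 0.009 fully pressed; spring 1 to 2.8 N. Blocked at about 0.0005 unless the trigger is squeezed beyond 0.008. When it is in by more than 0.007 and the trigger is eased, it is caught and stays in at about 0.0065; let up before that, it springs back. Squeezing the trigger fully again frees it.
- spacer_mid (a point): Centre of the grey spacer plate, 52 (x) x 80 (y) x 12 mm (z), eight black spots on top; loose, about 120 g. Starts flat on the table.
- tray_mid (a point): Centre of the yellow sample tray, 52 (x) x 80 (y) x 12 mm (z), three glass slides let into its top; loose, about 150 g. Starts flat on the table.
- spacer: The spacer plate; origin at the centre of its underside.
- tray: The sample tray; origin at the centre of its underside.
- bottle_mid (a point): Centre of the white bottle with red cap and label, 60 mm wide, 170 mm tall; loose bystander.
- penpot_mid (a point): Half-way up the black pen pot, 64 mm wide, 90 mm tall (its pens reach 150 mm); loose bystander.
- slidebox_mid (a point): Centre of the green slide box with a white band, 75 x 50 x 30 mm; loose bystander.

How it is judged:
By the outcome, as a careful person would: the job done as asked, in the order asked, and still so for the second after the job is handed in, with the robot touching nothing.
It also fails if it takes over 72 s, if anything falls off the work surface, if the arm or the gripper's body presses on something with over 40 N, if the wrist force passes 120 N, or if a joint passes its speed limit or range.

## Working session

There is one attempt and no reset: what is moved stays moved. The work goes in short steps, each a Python script; the robot and the scene stay as the last script left them, time stands still between calls to the robot, and variables do not carry over. Pictures are saved under pics/ and viewed, at most 10 in all, crops included, and the job is handed in when it is done.

```bash
mkdir -p pics; ls
python3 - <<'E'
from rig import arm
import cv2,numpy as np
for n in ("scene","top"):
    im=arm.snapshot(n); c=arm.get_calibration(n)
    cv2.imwrite(f"pics/{n}0.png",im[:,:,::-1]); cv2.imwrite(f"pics/{n}0b.png",cv2.resize(im[:,:,::-1],(800,600),interpolation=cv2.INTER_CUBIC))
    print(n,c["intrinsics"].tolist() if hasattr(c["intrinsics"],'tolist') else c["intrinsics"],c["k1"],np.round(c["cam_to_world"],4).tolist())
print(arm.grip_depth,arm.current_t(),arm.current_width(),np.round(arm.current_tool_rot(),3).tolist())
E
```

```text
pics
scene [[437.3607520630253, 0.0, 283.3594757207041], [0.0, 437.3607520630253, 209.76041138289355], [0.0, 0.0, 1.0]] -0.0073859359201171445 [[0.6117, 0.6104, -0.5031, 1.0921], [0.7911, -0.4675, 0.3946, -0.4266], [0.0056, -0.6394, -0.7689, 1.0146], [0.0, 0.0, 0.0, 1.0]]
top [[525.3440304829533, 0.0, 284.51150438710096], [0.0, 525.3440304829533, 217.70717550191227], [0.0, 0.0, 1.0]] -0.036891479600612904 [[-0.0003, -0.9912, 0.1327, 0.3579], [-1.0, 0.0012, 0.0064, -0.0082], [-0.0065, -0.1327, -0.9911, 1.68], [0.0, 0.0, 0.0, 1.0]]
0.0188 0.1 0.09123962604855773 [[0.942, 0.335, -0.0], [0.335, -0.942, 0.001], [0.0, -0.001, -1.0]]
```

View pics/top0b.png

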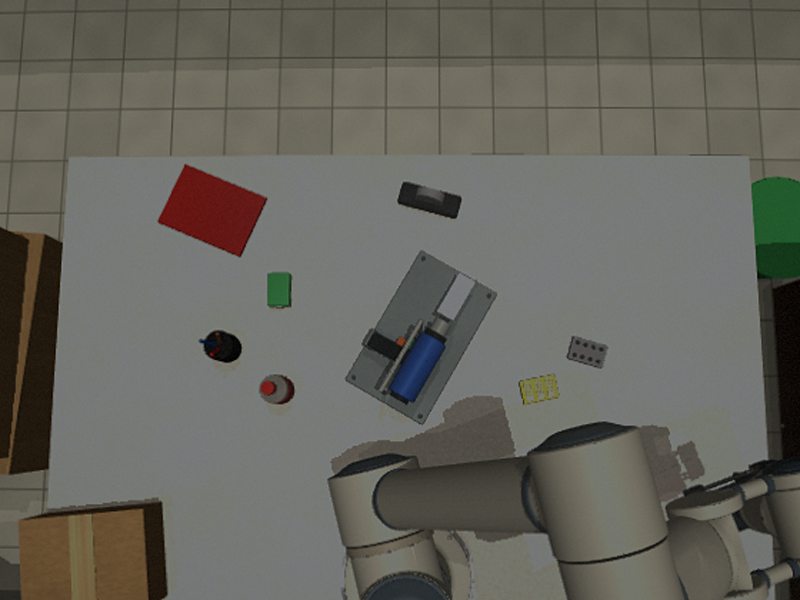

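View pics/scene0b.png

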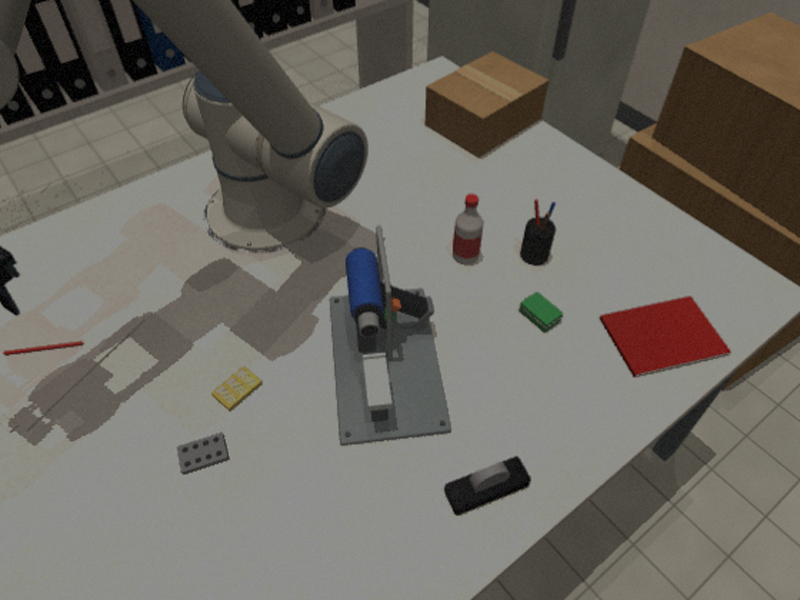

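The top view shows the station base corners at (422,251), (496,293), (419,423) and (347,380) in the 800 px picture. The spacer is at (587,352), the tray at (539,389), the bottle at (277,390), the pen pot at (222,346) and the slide box at (279,289).

```bash
cat > h.py <<'E'
from rig import arm
import cv2,numpy as np
from scipy.optimize import least_squares
def ray(c,uv):
    K=c["intrinsics"]; K=np.array(K); d=np.array([(uv[0]-K[0,2])/K[0,0],(uv[1]-K[1,2])/K[1,1]]); u=d.copy()
    for _ in range(20): u=d/(1+c["k1"]*(u@u))
    T=np.array(c["cam_to_world"]); return T[:3,3],T[:3,:3]@np.r_[u,1]
def p2w(c,uv,z):
    o,d=ray(c,uv); return o+d*(z-o[2])/d[2]
def proj(c,P):
    T=np.array(c["cam_to_world"]);K=np.array(c["intrinsics"])
    q=(np.atleast_2d(P)-T[:3,3])@T[:3,:3]; u=q[:,:2]/q[:,2:]; u=u*(1+c["k1"]*(u**2).sum(1,keepdims=True))
    return u*[K[0,0],K[1,1]]+[K[0,2],K[1,2]]
def Rz(a): c,s=np.cos(a),np.sin(a); return np.array([[c,-s,0],[s,c,0],[0,0,1]])
def down(yaw): # tool y (closing) along world direction yaw (rad), z down
    y=np.array([np.cos(yaw),np.sin(yaw),0]); z=np.array([0,0,-1.]); return np.column_stack([np.cross(y,z),y,z])
def fit(obs,x0):  # obs: list of (cal, local pts, pixels); pose x,y,yaw
    f=lambda p: np.concatenate([(proj(c,np.asarray(L)@Rz(p[2]).T+[p[0],p[1],0])-uv).ravel() for c,L,uv in obs])
    r=least_squares(f,x0); return r.x,np.round(r.fun.reshape(-1,2),1)
def snap(n,f):
    c=arm.get_calibration(n); im=arm.snapshot(n); cv2.imwrite(f"pics/{f}.png",cv2.resize(im[:,:,::-1],(800,600),interpolation=cv2.INTER_CUBIC)); np.save(f"pics/{f}.npy",c,allow_pickle=True); return im,c
def load(f): return np.load(f"pics/{f}.npy",allow_pickle=True).item()
S=.7
E
python3 - <<'E'
from h import *
c=arm.get_calibration("top")
B=np.array([[-90,155],[110,155],[110,-185],[-90,-185]])/1000
L=np.c_[B,np.full(4,.012)]
uv=np.array([(422,251),(496,293),(419,423),(347,380)])*S
print(fit([(c,L,uv)],[.5,0,-.5]))
for n,p,z in [("spacer",(587,352),.012),("tray",(539,389),.012),("bottle",(277,390),.1),("pot",(222,346),.09),("box",(279,289),.03)]: print(n,p2w(c,np.array(p)*S,z))
w=arm.get_calibration("wrist"); R=arm.current_tool_rot();T=np.array(w["cam_to_world"])
print(np.array(w["intrinsics"]).tolist(),w["k1"],"\n",np.round(R.T@T[:3,:3],3),R.T@(T[:3,3]-arm.current_ee_pos()))
E
```

```text
(array([ 0.54317198, -0.02950046, -2.10195234]), array([[-0.7, -1.2],
       [ 1.2,  0.2],
       [ 1.8,  1.5],
       [-2.3, -0.7]]))
spacer [ 0.48865519 -0.39964128  0.012     ]
tray [ 0.40682082 -0.29067941  0.012     ]
bottle [0.40245571 0.27387901 0.1       ]
pot [0.4960191  0.39542098 0.09      ]
box [0.6287673 0.2868582 0.03     ]
[[354.3049198632448, 0.0, 279.86589382603984], [0.0, 354.3049198632448, 206.96358740570173], [0.0, 0.0, 1.0]] -0.015628067753965386 
 [[-0.001 -0.969 -0.247]
 [ 1.    -0.001  0.001]
 [-0.001 -0.247  0.969]] [ 0.0685974   0.00032129 -0.17149962]
```

Run:
```python
from h import *
R0=np.array(arm.current_tool_rot())
arm.move_to([.403,-.362,.2],R0); print(arm.current_t()); snap("wrist","w1")
R=down(np.deg2rad(-90)+0.0)
arm.move_to([.50,-.05,.36],R); print(arm.current_t()); snap("wrist","w2")
print(arm.current_joint_positions())
```

```text
1.2417
2.6583
[-1.26234418e+01  1.14595857e+01  8.02656873e+01 -1.31403458e-02
  8.83264847e+01  7.74295802e+01]
```

View pics/w1.png

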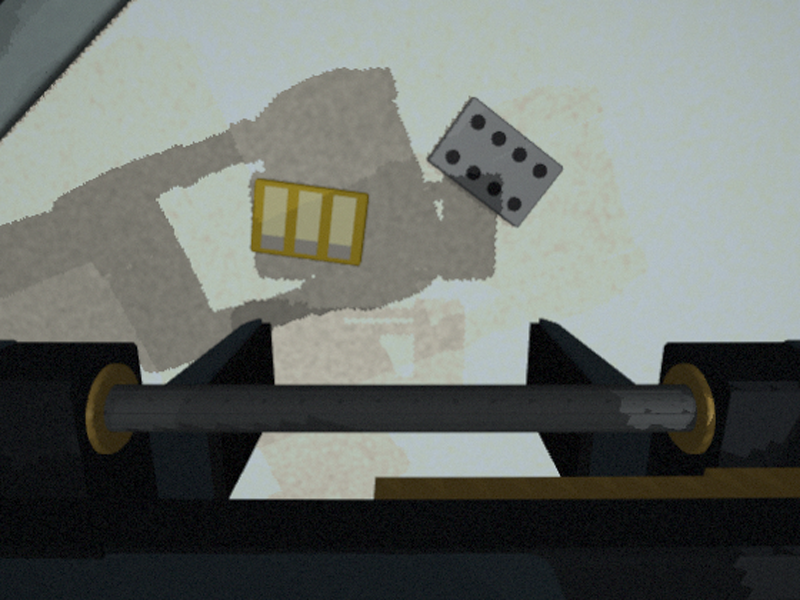

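View pics/w2.png

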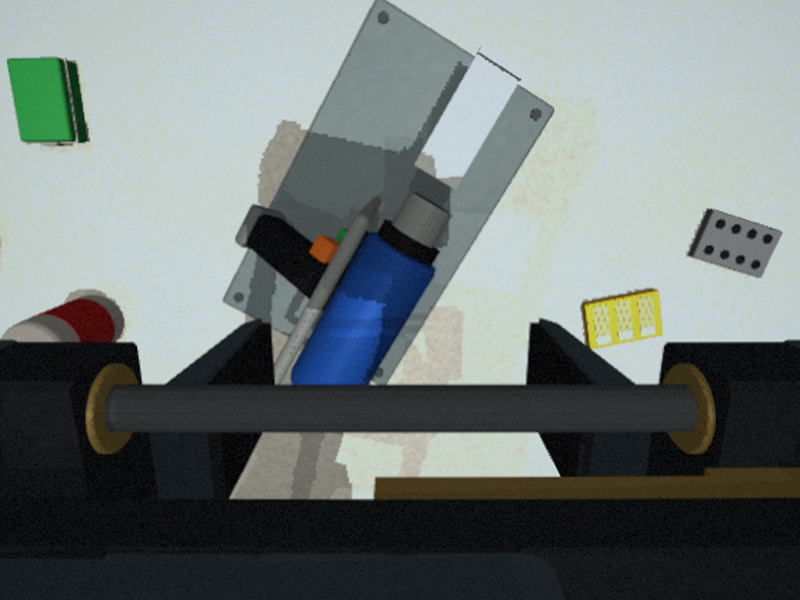

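w1 shows the tray's top corners at about (255,179), (368,193), (361,266), (251,250) and the spacer's at (473,97), (563,168), (519,227), (428,160). w2 shows the base's right corner at (554,106), its left corner at (223,299), and the nest's far edge from (480,50) to (521,80). I'll enlarge the nest and gun area.

Run:
```python
from h import *
im=cv2.imread("pics/w2.png")  # 800x600
c=im[0:330,210:570]; g=np.clip(c.astype(float)*1.2,0,255).astype(np.uint8)
cv2.imwrite("pics/c2.png",cv2.resize(g,None,fx=1.8,fy=1.8,interpolation=cv2.INTER_CUBIC))
```

```text
(no output)
```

View pics/c2.png

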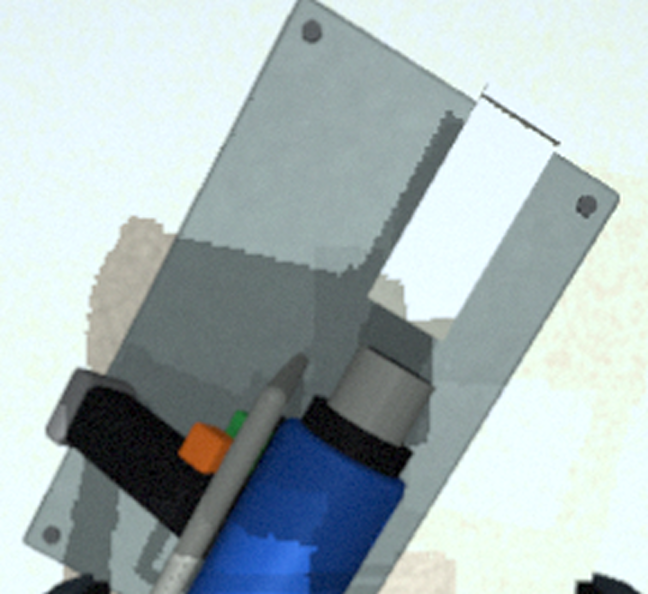

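The crop (pixel/1.8 + (210,0) gives the 800 px frame) shows:
- Base bolts at (312,31), (586,204) and (51,535); base corners at (619,197) and (24,542).
- Nest near edge from (370,298) to (437,338), and a dark line at its far stop from (483,94) to (558,144).
- Nozzle mouth from (372,347) to (431,383), orange trigger at about (207,447).

```bash
cat > st.py <<'E'
from h import *
c2=load("w2"); cr=lambda p:(np.atleast_2d(p)/1.8+[210,0])*S
bolts=np.vstack([cr([(312,31),(586,204),(51,535)]),np.array([[379,373]])*S])
corn=cr([(619,197),(24,542)])
def model(p):
    d=p[3];B=np.array([[-90+d,155-d],[110-d,155-d],[-90+d,-185+d],[110-d,-185+d],[110,155],[-90,-185]])/1000
    return np.c_[B,np.full(6,.012)]@Rz(p[2]).T+[p[0],p[1],0]
f=lambda p:(proj(c2,model(p))-np.vstack([bolts,corn])).ravel()
r=least_squares(f,[.54,-.03,-2.1,12],x_scale=[.01,.01,.01,1]);p=r.x
if __name__=="__main__":
    print(p,np.round(r.fun.reshape(-1,2),1).tolist())
    print("top-cam fit res for comparison .5432 -.0295 -2.10195")
    loc=lambda w:(w-[p[0],p[1],0])@Rz(p[2])*1000
    for n,q,z in [("nearL",(370,298),.106),("nearR",(437,338),.106),("lineL",(483,94),.106),("lineR",(558,144),.106),("line@.1",(483,94),.1),("line@.1",(558,144),.1),("Ledge",(475,103),.1),("Redge",(553,152),.1),("mouthL",(372,347),.1494),("mouthR",(431,383),.1494),("ringL",(314,400),.1494),("ringR",(408,466),.1494)]:
        print(n,np.round(loc(p2w(c2,cr(q)[0],z)),1))
    T=np.array([[-10+0,-80+33,115]])/1000
    g=np.array([.819,0,.574]);gz=np.array([-.574,0,.819]);G=np.array([-10,-80,115.])
    pts=[G+x*g+y*np.array([0,1,0])+14*gz for x,y in((-10,33),(10,33),(-10,17),(10,17))]
    pj=proj(c2,np.array(pts)/1000@Rz(p[2]).T+[p[0],p[1],0])/S
    print("trigger top corners crop",np.round((pj-[210,0])*1.8,0).tolist())
    c1=load("w1"); L=np.array([[26,40,12],[26,-40,12],[-26,-40,12],[-26,40,12]])/1000
    for n,uv,x0 in(("tray",[(255,179),(251,250),(361,266),(368,193)],[.41,-.29,0]),("spacer",[(473,97),(428,160),(519,227),(563,168)],[.49,-.4,0])):
        best=min((fit([(c1,L,np.array(np.roll(uv,k,0))*S)],x0[:2]+[y]) for k in (0,1) for y in(-1.5,0,1.5,3)),key=lambda t:abs(t[1]).sum()); print(n,best)
E
python3 st.py
```

```text
[ 0.54447767 -0.03158546 -2.09389428 14.42943808] [[-0.5, 0.0], [0.3, 0.4], [0.1, 0.3], [0.1, -0.3], [1.9, -0.9], [-2.1, 0.9]]
top-cam fit res for comparison .5432 -.0295 -2.10195
nearL [ 16.3  38.3 106. ]
nearR [ 51.7  38.3 106. ]
lineL [ 15.3 136.2 106. ]
lineR [ 54.3 135.5 106. ]
line@.1 [ 15.5 137.7 100. ]
line@.1 [ 55. 137. 100.]
Ledge [ 14.4 132.9 100. ]
Redge [ 54.9 133.1 100. ]
mouthL [ 25.7  21.1 149.4]
mouthR [ 54.3  20.7 149.4]
ringL [ 15.7  -9.7 149.4]
ringR [ 64.  -14.1 149.4]
trigger top corners crop [[194.0, 419.0], [223.0, 441.0], [178.0, 449.0], [206.0, 472.0]]
tray (array([ 0.40822634, -0.29328494,  3.27463188]), array([[ -7.4,  55.1],
       [ -5. ,  49.2],
       [  4.8, -51.4],
       [  7.1, -45.8]]))
spacer (array([ 0.48982461, -0.40376174, -0.73876462]), array([[ 23.1,  -2.3],
       [ 88.7,  28.6],
       [-21.7,   6.1],
       [-88.4, -25.2]]))
```

Run:
```python
from h import *
from st import p
c1=load("w1"); L=np.array([[26,40,12],[26,-40,12],[-26,-40,12],[-26,40,12]])/1000
for n,uv,x0 in(("tray",[(368,193),(361,266),(251,250),(255,179)],[.41,-.29]),("spacer",[(563,168),(519,227),(428,160),(473,97)],[.49,-.4])):
    print(n,min((fit([(c1,L,np.array(np.roll(uv,k,0))*S)],x0+[y]) for k in (0,1) for y in(-1.5,0,1.5,3)),key=lambda t:abs(t[1]).sum()))
Rs=Rz(p[2]); W=lambda q:Rs@(np.array(q)/1000)+[p[0],p[1],0]
gx=np.array([.8192,0,.5736]);gz=np.array([-.5736,0,.8192]);gy=np.array([0,1,0])
G=np.array([-10,-80,115.])
for s in(1,-1):
    R=Rs@np.column_stack([-s*gx,s*gy,-gz])
    for z in(150,60,-5,-20): print(s,z,arm.solve_ik(W(G+3*gy+z*gz),R))
for a in(0,np.pi): print("nest",np.round(W([35,90,100]),4),arm.solve_ik(W([35,90,100]),down(p[2]+a)))
```

```text
tray (array([ 0.40995052, -0.29283383,  0.21047007]), array([[-0.3, -0.8],
       [ 0.8, -0. ],
       [-0.1, -0.2],
       [-0.5,  1.1]]))
spacer (array([ 0.49152219, -0.40267406, -0.27820212]), array([[-0. , -1. ],
       [ 1.4, -0.6],
       [-0.7,  1.1],
       [-0.7,  0.7]]))
1 150 [ 17.91782179  34.86498625  71.17276488 -23.02897502 100.52312348
  49.04292686]
1 60 [ 14.81258611  36.30293473  81.68860501 -24.03270474  88.41340742
  51.17246763]
1 -5 [ 12.32804139  38.46319649  88.20143489 -25.54620797  79.65915436
  52.90826369]
1 -20 [ 11.7234386   39.0965537   89.58057701 -26.00492591  77.63878689
  53.36125103]
-1 150 [  17.91782179   34.86498625   71.17276488  -23.02897502  100.52312348
 -130.95707314]
-1 60 [  14.81258611   36.30293473   81.68860501  -24.03270474   88.41340742
 -128.82753237]
-1 -5 [  12.32804139   38.46319649   88.20143489  -25.54620797   79.65915436
 -127.09173631]
-1 -20 [  11.7234386    39.0965537    89.58057701  -26.00492591   77.63878689
 -126.63874897]
nest [ 0.605  -0.1069  0.1   ] [-1.55854085e+01  3.45690642e+01  8.56539966e+01 -2.54444375e-14
  5.97769392e+01  1.04385897e+02]
nest [ 0.605  -0.1069  0.1   ] [-1.55854085e+01  3.45690642e+01  8.56539966e+01 -2.54444375e-14
  5.97769392e+01 -7.56141034e+01]
```

```bash
cat > ops.py <<'E'
from h import *
from st import p
Rs=Rz(p[2]); W=lambda q:Rs@(np.array(q)/1000)+[p[0],p[1],0]
RN=down(p[2]); NEST=np.array([35.,90.,100.])
def touch(d,base,thr,step,maxd,feed=.02):
    """step along unit d until outside force along -d exceeds thr"""
    q=np.array(arm.current_ee_pos()); f=0
    for k in range(1,int(maxd/step)+1):
        arm.move_l(q+d*step*k,feed=feed); f=-(np.array(arm.current_force())-base)@d
        if f>thr: break
    print("touch",round(k*step*1000,2),"mm F",round(f,2),"z",round(arm.current_ee_pos()[2],4)); return f
def pick(x,y,yaw):
    R=down(yaw); arm.grip(.085)
    arm.move_to([x,y,.06],R); arm.move_l([x,y,.0025],feed=.08)
    arm.grip(.045); print("width",arm.current_width(),"grasp",arm.current_grasp_force(),"F",np.round(arm.current_force(),2))
    arm.move_l([x,y,.15],feed=.25); print("lifted",arm.current_width(),np.round(arm.current_force(),2),"t",arm.current_t())
def place(h):  # h: mm seat height above table
    t=W([NEST[0],NEST[1],h+2.5])
    arm.move_to(t+[0,0,.06],RN); arm.move_l(t+[0,0,.004],feed=.12); arm.sleep(.1)
    b=np.array(arm.current_force()); touch(np.array([0,0,-1.]),b,2.5,.0005,.007)
    arm.grip(.068); print("placed t",arm.current_t())
def press(h):
    t=W([NEST[0],NEST[1],h+12])
    arm.move_l(t+[0,0,.03],feed=.15); arm.grip(0.); arm.move_l(t+[0,0,.004],feed=.1); arm.sleep(.1)
    b=np.array(arm.current_force()); touch(np.array([0,0,-1.]),b,5,.0005,.008); arm.sleep(.2)
    print("press F",np.round(np.array(arm.current_force())-b,2),"torque",np.round(arm.current_torque(),2))
    arm.move_l(t+[0,0,.07],feed=.2); print("t",arm.current_t())
E
python3 - <<'E'
from ops import *
for y in(-.278,-.278+np.pi,.2105,.2105+np.pi): print(y,np.round(arm.solve_ik([.45,-.35,.06],down(y)),1))
pick(.4915,-.4027,-.278+np.pi)
E
```

```text
-0.278 [-43.9  34.9  94.   -0.   51.1 -27.9]
2.863592653589793 [-43.9  34.9  94.   -0.   51.1 152.1]
0.2105 [-43.9  34.9  94.   -0.   51.1 -55.9]
3.3520926535897932 [-43.9  34.9  94.   -0.   51.1 124.1]
width 0.05166240791550791 grasp 29.972099661827087 F [0.15 0.86 2.83]
lifted 0.05187441552120497 [-0.31 -0.48 -2.33] t 6.95
```

Run:
```python
from ops import *
place(100); press(100)
t=W([35,90,112]); arm.move_to(t+[0,0,.12]+Rs@np.array([0,-.06,0]),RN)
snap("wrist","w3"); print(arm.current_t())
c=load("w3")
L=np.array([[26,40,112],[26,-40,112],[-26,-40,112],[-26,40,112]])+[35,90,0]
print(np.round(proj(c,np.array([W(q) for q in L]))/S))
```

```text
touch 5.0 mm F 7.35 z 0.1026
placed t 11.8333
touch 4.5 mm F 5.96 z 0.1123
press F [-2.19  0.58  7.39] torque [0.17 0.35 0.05]
t 16.7833
17.2417
[[446. 108.]
 [443. 253.]
 [354. 253.]
 [350. 108.]]
```

View pics/w3.png

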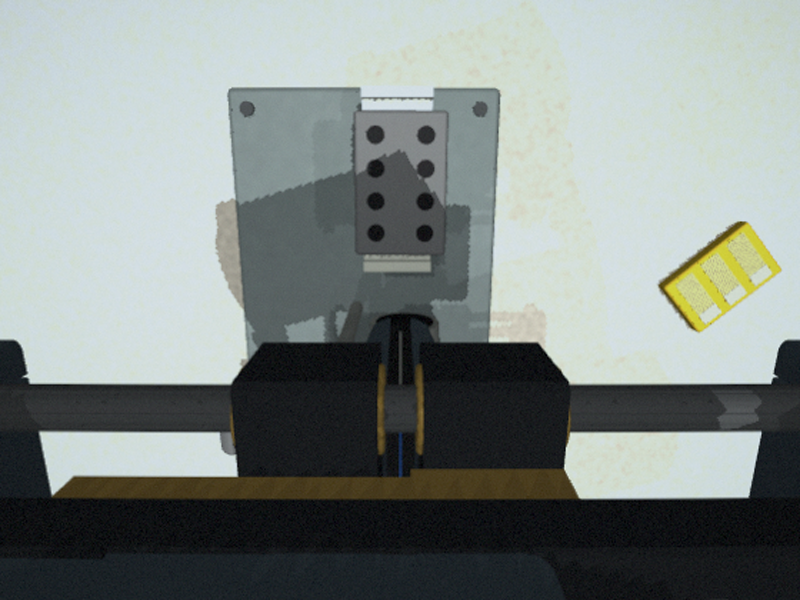

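w3 shows the spacer flat between the stops, with corners (355,111), (447,112), (442,254), (356,253), within about 1.5 mm of nominal. The tray is at about (720,276). The tray is next.

Run:
```python
from ops import *
c=load("w3"); L=np.array([[26,40,12],[26,-40,12],[-26,-40,12],[-26,40,12]])/1000
uv=[(742,221),(780,269),(698,331),(659,287)]
print(min((fit([(c,L,np.array(np.roll(uv,k,0))*S)],[.41,-.293,y]) for k in (0,1) for y in(-1.5,.2,1.5,3)),key=lambda t:abs(t[1]).sum()))
pick(.41,-.2928,.2105+np.pi)
place(112); press(112)
t=W([35,90,112]); arm.move_to(t+[0,0,.12]+Rs@np.array([0,-.06,0]),RN)
snap("wrist","w4"); print(arm.current_t())
c=load("w4")
print(np.round(proj(c,np.array([W(np.array([a*26,b*40,124])+[35,90,0]) for a,b in((1,1),(1,-1),(-1,-1),(-1,1))]))/S))
```

```text
(array([ 0.41105541, -0.29019277,  0.22310026]), array([[ 0.5,  0.5],
       [ 1. , -1.1],
       [-0.5, -0.8],
       [-1. ,  1.5]]))
width 0.05168941905607061 grasp 29.998375475406647 F [0.99 0.72 3.91]
lifted 0.05150866036394444 [-0.18  1.09 -2.38] t 21.9583
touch 5.0 mm F 4.25 z 0.1146
placed t 26.6833
touch 5.0 mm F 12.91 z 0.1243
press F [-3.07  1.38 12.06] torque [0.19 0.79 0.05]
t 31.8833
32.3167
[[448. 105.]
 [445. 256.]
 [352. 256.]
 [348. 105.]]
```

View pics/w4.png

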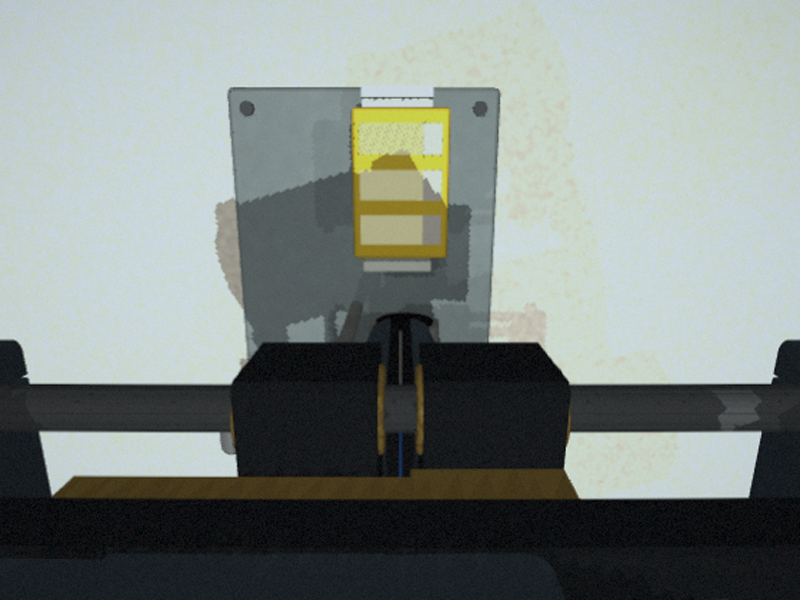

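w4 shows the tray squarely on the spacer, with corners (352,108), (449,108), (446,257), (354,257). Next comes the approach to the gun.

```bash
cat >> ops.py <<'E'
gx=np.array([.8192,0,.5736]);gz=np.array([-.5736,0,.8192]);gy=np.array([0,1.,0]);G0=np.array([-10,-80,115.])
RG=Rs@np.column_stack([-gx,gy,-gz]); GW=lambda x,y,z:W(G0+x*gx+y*gy+z*gz)
def gF(b=0): return np.round((np.array(arm.current_force())-b)@(Rs@np.column_stack([gx,gy,gz])),2)
E
python3 - <<'E'
from ops import *
from st import c2,cr
q=p2w(c2,cr((250,440))[0],.215)-[p[0],p[1],0]; q=q@Rs*1000-G0
print("bar in gun frame",q,[q@gx,q@gy,q@gz])
e=np.array(arm.current_ee_pos()); arm.move_l([e[0],e[1],.34],feed=.25)
arm.move_to(GW(0,8,170),RG); arm.grip(.07)
print("t",arm.current_t())
arm.move_l(GW(0,8,40),feed=.2); print(gF()); b=np.array(arm.current_force())
arm.move_l(GW(0,8,-4),feed=.06); print("down",gF(b)); arm.move_l(GW(0,3,-4),feed=.05); print("centred",gF(b),arm.current_width(),arm.current_t())
np.save("b.npy",b)
E
```

```text
bar in gun frame [ 11.31789892  54.08207741 100.        ] [np.float64(66.63162279133219), np.float64(54.082077408761236), np.float64(75.428053182241)]
t 35.0083
[ 0.78  0.37 -0.06]
down [-1.26 -0.62 -0.16]
centred [-0.77 -0.81  0.59] 0.06971405458640524 36.9417
```

Run:
```python
from ops import *
b=np.load("b.npy")
for w in(.055,.048,.044,.041,.037):
    arm.grip(w); print(w,round(arm.current_width(),4),"F",gF(b),"pad",round(arm.current_grasp_force(),1),"t",round(arm.current_t(),2))
```

```text
0.055 0.0546 F [-0.92  4.39  0.2 ] pad 2.0 t 37.38
0.048 0.0478 F [0.32 5.03 0.31] pad 2.8 t 37.73
0.044 0.0442 F [-0.05  7.12 -0.02] pad 3.2 t 38.02
0.041 0.0408 F [-0.16  7.01 -0.87] pad 3.6 t 38.29
0.037 0.0393 F [-0.96  4.15  2.66] pad 30.0 t 38.51
```

Run:
```python
from ops import *
b=np.load("b.npy")
z=-4; base=None
while z>-21:
    z-=1 if z>-15 else .5
    arm.move_l(GW(0,3,z),feed=.03); f=gF(b); zz=(((np.array(arm.current_ee_pos())-[p[0],p[1],0])@Rs*1000-G0)@gz)
    print(z,round(zz,1),f,round(arm.current_width(),4))
    if z<=-16.5 and f[2]>22 or f[2]>32: break
print(arm.current_t())
```

```text
-5 -4.3 [ 0.78  2.15 11.26] 0.0401
-6 -4.9 [ 0.93 -0.06 17.21] 0.0398
-7 -5.7 [ 0.49  0.08 20.06] 0.0396
-8 -6.7 [ 0.83 -1.35 19.9 ] 0.0398
-9 -7.6 [-1.000e-02 -7.000e-01  2.057e+01] 0.0396
-10 -8.6 [-0.19 -1.85 21.28] 0.0397
-11 -9.6 [-1.02 -0.84 21.56] 0.0395
-12 -10.6 [ 0.81 -1.02 22.14] 0.0399
-13 -11.6 [ 0.27 -0.29 21.37] 0.0398
-14 -12.5 [-0.47 -1.23 22.53] 0.0393
-15 -13.5 [ 0.43 -0.79 22.84] 0.0395
-15.5 -14.0 [ 0.64 -2.04 23.74] 0.0399
-16.0 -14.4 [-0.46 -1.05 24.23] 0.0401
-16.5 -15.0 [-0.32 -2.17 25.61] 0.0398
42.0083
```

Run:
```python
from ops import *
b=np.load("b.npy")
z=-16.5
while z>-22:
    z-=.5
    arm.move_l(GW(0,3,z),feed=.03); f=gF(b); zz=(((np.array(arm.current_ee_pos())-[p[0],p[1],0])@Rs*1000-G0)@gz)
    print(z,round(zz,1),f,round(arm.current_width(),4))
    if f[2]>33: break
print(arm.current_t())
```

```text
-17.0 -15.4 [ 0.15 -2.28 24.83] 0.0399
-17.5 -15.8 [-0.11 -3.35 27.54] 0.0393
-18.0 -16.0 [ 0.7  -4.08 32.16] 0.0399
-18.5 -16.2 [ 1.61 -6.32 37.47] 0.0398
43.0083
```

Run:
```python
from ops import *
b=np.load("b.npy")
Z=lambda:round(((np.array(arm.current_ee_pos())-[p[0],p[1],0])@Rs*1000-G0)@gz,1)
arm.move_l(GW(0,3,-17.4),feed=.03); print(Z(),gF(b))
for w in(.041,.044,.047,.052,.058):
    arm.grip(w); print(w,round(arm.current_width(),4),Z(),gF(b),round(arm.current_grasp_force(),1))
arm.sleep(.2)
arm.move_l(GW(0,3,40),feed=.12); print(gF(b)); arm.move_l(GW(0,3,150),feed=.3)
print(arm.current_t())
e=np.array(arm.current_ee_pos()); arm.move_to([.50,-.05,.34],down(np.deg2rad(-90)))
im,c=snap("wrist","w5"); snap("top","t5")
print(arm.current_t())
A=cv2.imread("pics/w5.png")[190:310,230:390]
B=cv2.imread("pics/w2.png")[190:310,230:390]
cv2.imwrite("pics/c5.png",np.hstack([cv2.resize(x,(400,300),interpolation=cv2.INTER_CUBIC) for x in(B,A)]))
```

```text
-15.9 [-0.35 -1.96 23.02]
0.041 0.0409 -16.1 [ 0.32  0.14 18.98] 11.6
0.044 0.0437 -16.1 [-1.25  0.5  19.32] 11.3
0.047 0.0471 -16.2 [-1.59 -0.26 18.25] 11.1
0.052 0.0524 -16.2 [-2.04 -2.06 17.65] 10.8
0.058 0.0582 -16.4 [-0.88 -8.03 21.23] 10.3
[-0.5  -0.3  -0.71]
46.0167
46.9667
```

View pics/c5.png

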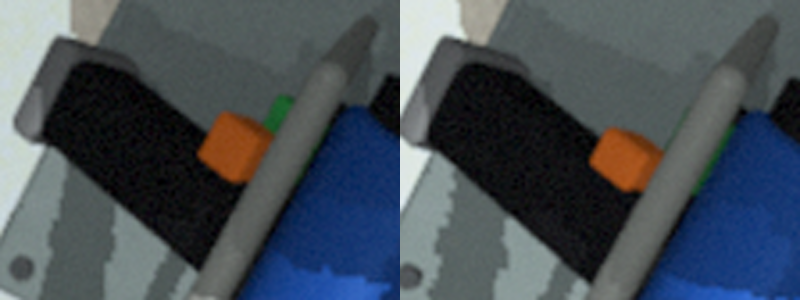

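View pics/w5.png

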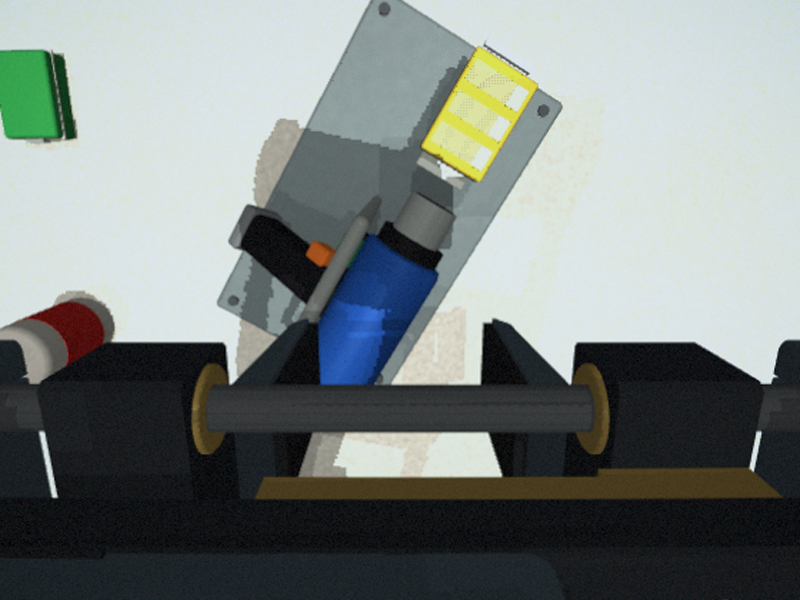

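The left crop is before and the right is after. The orange trigger now sits partly in and the green button is sunk out of sight, so it is locked on. The tray still lies squarely, and the bottle and slide box are unmoved in view. I'm handing it in.

```bash
python3 -c "
from rig import arm
print(arm.sign_off(),arm.current_t())"
```

```text
the job is handed in; nothing more can be done
the job is handed in; nothing more can be done
```

I handed the job in at about 47 s. The spacer lies in the nest with the tray squarely on it, both were pressed down (about 7 N and 12–13 N), and the last picture shows the trigger held partly in and the button sunk, so the blower looks locked on. The bottle, pen pot and slide box were never touched.

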